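Roll the copper drum up to its stop and bolt it in

TASK

Roll the copper drum along its wooden bed, pushing its side from behind, until it meets the cork pad of the end stop, and press it there for a moment with a light, steady force of about 5 N; go gently, because ramming it knocks the pad off its setting. Then slide the keeper bolt all the way in behind the drum so that it cannot roll back. Do not lift the drum, and leave the dishes, bottles and other things where they are.

Things in the scene. Friction and masses are not known exactly. Their poses are not given: they have to be found in the camera images.
- drum: Loose closed copper cylinder, 0.35 to 0.6 kg, 80 mm in diameter, 122 long, lying across the bed, free to roll along the bed's x. Origin at its centre, 52 mm above the table; its y axis is the cylinder's axis (x and z turn as it rolls). Polished, it rolls easily (under about 2 N) and, left to run, coasts up to a few cm.
- rest: Fixed wooden bed, 300 mm (x) by 150 (y). Origin under its centre at table height; x runs from the near end (-150) to the end stop, y across, z up. Floor 12 mm above the table; side rails (inner faces y = +-65) reach 34 mm, the strip at the near end (x = -150 to -140) 18 mm. On the +y side the bolt's steel guide, x = -11 to 24, y = 64 to 86, reaches 69 mm.
- end_stop: Fixed steel block 30 mm (x) by 60, 66 tall; origin under its centre, at the bed's x = 130, y = 0, on its floor; same axes. Its near side carries a cork pad (gives 1 mm at 6 N), 50 mm wide, 24 tall, its middle 40 mm above the floor. The pad's near face stands at x = -15 to -33 mm, set anew each time, unmeasured: find it by feel. Keep the force on it well below 9 N (the bed takes up to half the push).
- bolt (a joint): Travel of the keeper bolt in m: 0 drawn, 0.040 fully in, at its stop; starts at 0 to 0.004. It slides along the bed's -y, needs about 2 N, stays where left. A steel rod 10 mm in diameter, axis at the bed's x = 6.5 mm, 40 mm above the floor; tip at y = 66 drawn, 26 in. It passes behind the drum if the drum's centre is beyond x = 52 mm; else it strikes the drum's end.
- bolt_knob (a point): Point on the axis of the bolt's upright knob, 72 mm above the table. The knob is a steel post 16 mm in diameter, from 46 to 91 mm above the table (head 21 mm in diameter from 87 mm up), at the rod's outer end: at the bed's y = 130 mm with the bolt drawn, 90 mm with it in. Its outer (+y) side is free to be pushed.
- dish_stack: Loose stack of glaze dishes, 104 mm in diameter, 69 mm tall, beside the bed on its -y side; to be left alone. Origin under its centre.
- dish: Two small stacked dishes, 90 mm in diameter, 33 mm tall, to the left of the bed's near end; to be left alone. Origin under the centre.
- bottle: Amber bottle, 44 mm in diameter, 90 mm tall, beyond and beside the end stop; to be left alone. Origin under its centre.
- jar: Glass jar, 60 mm in diameter, 60 mm tall, beyond and beside the end stop; to be left alone. Origin under its centre.
- brush: Brush 170 mm long lying left of the bed's far end; to be left alone. Origin under its middle.
- small_vase: Small blue vase, 73 mm in diameter, 110 mm tall, right of the bed's far end; to be left alone. Origin under its centre.
Things that resemble listed ones, but are neither listed nor needed, are in the scene too. What is meant by the drum is not purple, and is the larger of those in its own colour.

How it is judged:
By the outcome, as a careful person would: the job done as asked, in the order asked, and still so for the second after the job is handed in, with the robot touching nothing.
It also fails if it takes over 69 s, if anything falls off the work surface, if the arm or the gripper's body presses on something with over 40 N, if the wrist force passes 120 N, or if a joint passes its speed limit or range.

ROBOT

A 7-joint arm with a two-finger parallel gripper is mounted at the origin on the work surface. World frame = base frame: x ahead of the robot, y to its left, z up, the work surface at z = 0. Lengths are in m, angles in degrees, forces in N, time in s.
With the tool pointing down it reaches from about 0.425 to 0.875 m from the base axis. Payload 4.7 kg.
Tool frame: the origin (TCP) lies at the very end of the fingers, on their centre line; the grasp point (between the pads) lies 19 mm behind it (env.grasp_offset is the distance from the TCP to the grasp point, in m); z points along the fingers, y is the line along which they close (so a half turn about z gives the same grasp; the last joint's range is limited). The gripper opens to 87 mm and grips with 3 to 60 N. Pads are 19 mm wide; open, the fingers measure 117 mm over their backs; the gripper's body (75 mm by 190 mm) begins 51 mm behind the grasp point.
Start: joints at [-62.733, 18.392, -4.016, 83.108, 1.295, 78.541, -3.26], TCP at [0.29, 0.582, 0.223] pointing down, gripper open.
Joint ranges: [-163.93, 163.93], [-17.29, 119.83], [-79.2, 71.16], [3.27, 140.29], [-89.18, 269.18], [5.43, 117.66], [-154.24, 154.24]. Speed limits (degrees/s): [147.25, 147.25, 180, 180, 180, 180, 180].

INTERFACE

Orientations are given as [roll, pitch, yaw] about the fixed x, y, z axes, in that order (R = Rz(yaw) Ry(pitch) Rx(roll)).
In Python, from cell import env gives the robot as it stands. The module is installed in compiled form; this text tells all that it offers.
- The arm moves only by the tool drive_tool, never from a script. Its argument "moves" is one flat list of numbers, 5 for each row, row after row: the shift along the tool's x, y, z in units of 40 mm (1.0 is 40 mm), then the turn about the tool's z in units of 10 degrees (1.0 is 10 degrees), then the finger opening in mm, from 0 to 87. A call has 1 to 5 rows; each row is the pose to reach, as a shift and turn from the pose commanded when the call began, along the tool's axes at that moment; what a row does not reach only later rows make up. A row lasts 1/8 s, in which the tool goes at most 62.5 mm and 10.7 degrees, less where a joint would pass 70% of its speed; a pose out of reach is approached as far as the arm can. A call with a gripper value outside its range is refused whole. The fingers move at their own pace and stop on an object; "squeeze" is the grip in N (left out, the last holds). Time passes only in rows, so rows that repeat a pose let the fingers close. It gives the time, the measured TCP pose, the force, the opening and the grip force at its end, in the units of the state.
- env.get_obs(): the state, without advancing time (a new reading comes with each control period).
- env.read_camera(name): name is "side" or "top"; returns (picture, depth): 384x512x3 uint8, red, green, blue; 384x512 float32, m along the optical axis (not along the pixel's ray), 0 where there is no reading.
- env.camera_model(name): a dict with "K" (3x3 intrinsics, pixels), "k1" (the pictures are not rectified: a ray, as slopes to the right and down, at radius r is drawn at 1 + k1 r^2 times it, then the intrinsics apply), "rvec" (rotation vector, rad) and "tvec" (3), from world to camera coordinates, as OpenCV has them. Camera axes: x right, y down, z forward; pixel columns grow to the right and rows downward; lengths in m; the calibration is good to about 2 mm. A picture is of the moment at which its call begins. camera_model takes no time and is no camera call.
- env.sign_off(): hands the job in; it is judged then, once.
The state is a dict: "time_s": time; "qpos": joint angles; "joint_velocities": joint speeds; "effort": joint torques, N m; "tool_pos": TCP position; "tool_rot": TCP orientation; "force": force on the tool from outside, world axes, zero at the start; "wrist_torque": the same for the moment, N m; "grip_width": finger opening in m; "grasp_force": force on a finger pad.
Only numpy, scipy, OpenCV 4.12 (cv2) and the standard library are available. Lean on these libraries where they do the work, as an engineer would, in place of code of your own. Each camera call takes 0.05 s, during which the arm holds its last target. There are 200 camera calls.

## Working session

There is one attempt and no reset: what is moved stays moved. The work goes in short steps, Python scripts to look and compute and a tool call to move; the robot and the scene stay as the last step left them, time stands still between calls to the robot, and variables do not carry over. Pictures are saved under pics/ and viewed, at most 10 in all, crops included, and the job is handed in when it is done.

Besides the shell and the picture viewer there is one more tool, called as a command line: name --argument value ..., lists and objects as JSON in quotes. drive_tool: Moves the arm, as the interface text tells. Its arguments: {"type":"object","properties":{"moves":{"type":"array","items":{"type":"number"}},"squeeze":{"type":"number"}},"required":["moves"]}

```bash
mkdir -p pics; python3 - <<'E'
from cell import env
import cv2, numpy as np
o=env.get_obs(); print(o)
for n in("top","side"):
    p,d=env.read_camera(n); cv2.imwrite(f"pics/{n}0.png",cv2.cvtColor(p,cv2.COLOR_RGB2BGR)); np.savez(f"{n}0.npz",p=p,d=d)
    print(env.camera_model(n))
E
```

```text
{'time_s': 0.0, 'qpos': array([-62.7324095 ,  18.43893639,  -4.01633203,  83.17625478,
         1.2953014 ,  78.53917122,  -3.25921771]), 'joint_velocities': array([-0.02247186, -0.00576074,  0.0657051 , -0.01367609, -0.0392525 ,
        0.0412935 , -0.03320406]), 'effort': array([-1.49825128e-04, -4.91297185e+01, -4.03919024e-01, -3.12520730e+01,
       -6.38848683e-02,  4.39469505e-02,  1.77060856e-04]), 'tool_pos': array([0.28941153, 0.58139425, 0.22145116]), 'tool_rot': array([-1.79890901e+02,  5.78405079e-03,  1.53543797e+02]), 'force': array([ 0.32893778,  0.21796388, -0.3784145 ]), 'wrist_torque': array([ 0.03004868, -0.009277  ,  0.02688142]), 'grasp_force': 0.0, 'grip_width': 0.08737400743463489}
{'K': array([[382.70488871,   0.        , 254.21151597],
       [  0.        , 382.70488871, 193.63780895],
       [  0.        ,   0.        ,   1.        ]]), 'k1': 0.013309470847383712, 'rvec': array([ 2.16822021, -2.15055572,  0.14601234]), 'tvec': array([0.00488151, 0.56232959, 0.98897189])}
{'K': array([[369.36879386,   0.        , 258.48082866],
       [  0.        , 369.36879386, 192.85806244],
       [  0.        ,   0.        ,   1.        ]]), 'k1': -0.01487407398342879, 'rvec': array([ 2.16195933, -0.54591011,  0.28036576]), 'tvec': array([-0.47276483,  0.22654945,  0.5720507 ])}
```

View pics/top0.png

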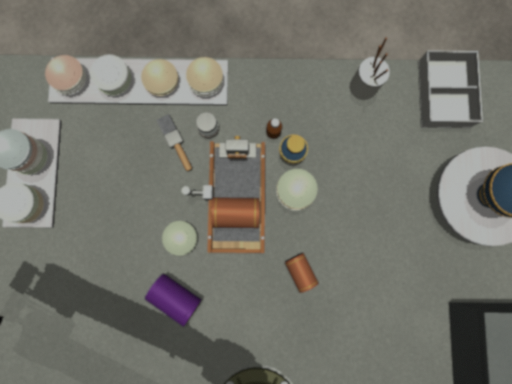

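View pics/side0.png

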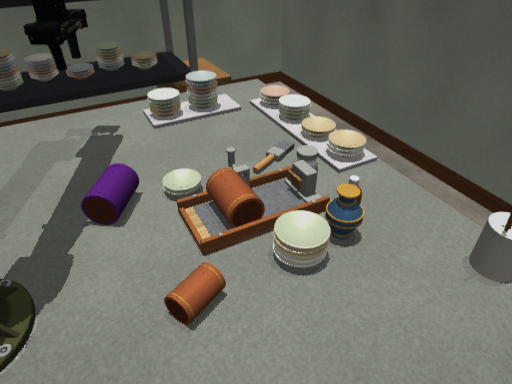

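The top view shows the bed spanning cols 208–266, rows 143–252. The copper drum is at (236,213), the end stop at (237,148) and the bolt knob at (186,191). The smaller copper decoy is at (301,272) and the purple one at (172,299). Next I'll measure them.

```bash
cat > h.py <<'E'
import numpy as np, cv2
from cell import env
def model(n):
    m=env.camera_model(n); R=cv2.Rodrigues(m["rvec"])[0]
    return m["K"],np.array([m["k1"],0,0,0,0.]),R,m["tvec"]
def rays(n,uv):
    K,D,R,t=model(n)
    s=cv2.undistortPoints(np.asarray(uv,float).reshape(-1,1,2),K,D)[:,0]
    return -R.T@t, np.c_[s,np.ones(len(s))]@R, np.c_[s,np.ones(len(s))]
def plane(n,uv,z):
    c,d,_=rays(n,uv); return c+d*((z-c[2])/d[:,2])[:,None]
def cloud(n,d):
    v,u=np.mgrid[:384,:512]; c,r,_=rays(n,np.c_[u.ravel(),v.ravel()])
    return (c+r*d.ravel()[:,None]).reshape(384,512,3)
E
cat > m.py <<'E'
from h import *
f=np.load("top0.npz");p,d=f["p"],f["d"];P=cloud("top",d)
hsv=cv2.cvtColor(p,cv2.COLOR_RGB2HSV)
cu=(hsv[...,0]<16)&(hsv[...,1]>110)&(d>0)
roi=np.zeros_like(cu);roi[138:258,203:271]=1
z=P[...,2]
rail=cu&roi&(z>.022)&(z<.046)
uv=np.argwhere(rail)[:,::-1]; W=plane("top",uv,.034)[:,:2]
r=cv2.minAreaRect((W*1000).astype(np.float32)); print("rail rect",r,len(uv), np.median(z[rail]))
box=cv2.boxPoints(r);print(box)
dr=cu&roi&(z>.06); q=P[dr]; print("drum",len(q),q.min(0),q.max(0),q.mean(0))
uv=np.argwhere(dr)[:,::-1]; print("drum px rect",cv2.minAreaRect(plane("top",uv,.08)[:,:2].astype(np.float32)*1000))
k=np.zeros_like(cu);k[180:203,178:215]=1
kk=k&(z>.075); q=P[kk]; print("knob",len(q),q.mean(0),q.min(0),q.max(0))
kk=k&(z>.055)&(z<.074); q=P[kk]; print("guide",len(q),q.mean(0),q.min(0),q.max(0))
k=np.zeros_like(cu);k[135:165,220:255]=1
kk=k&(z>.068); q=P[kk]; print("stop",len(q),q.mean(0),q.min(0),q.max(0), np.median(q[:,2]))
print("table z",np.median(z[300:330,330:400]))
E
python3 m.py; python3 - <<'E'
import cv2
i=cv2.imread("pics/top0.png")[135:260,170:280]; cv2.imwrite("pics/c1.png",cv2.resize(i,None,fx=4.8,fy=4.8,interpolation=cv2.INTER_CUBIC))
E
```

```text
rail rect ((555.6243896484375, 56.9119873046875), (148.19248962402344, 294.92535400390625), 89.76106262207031) 602 0.034261344713348296
[[407.854    -16.568657]
 [702.7768   -17.798561]
 [703.3948   130.39264 ]
 [408.472    131.62253 ]]
drum 1346 [ 0.473673   -0.00295934  0.06164864] [0.65875259 0.11852516 0.09706926] [0.50961598 0.05787653 0.08520817]
drum px rect ((564.077880859375, 58.76905822753906), (181.0119171142578, 122.25659942626953), 0.451495498418808)
knob 77 [0.54414032 0.15432811 0.20244824] [0.43233018 0.01705835 0.07636595] [0.57344051 0.19278148 1.05218983]
guide 170 [0.56213436 0.13773853 0.06658781] [0.5425782  0.11325397 0.05506139] [0.57992943 0.18326929 0.07391642]
stop 278 [0.6801341  0.05478332 0.09887364] [0.43233018 0.01705835 0.06947181] [0.70148461 0.08465748 1.05218983] 0.07801266563634729
table z 0.0005340110246129237
```

View pics/c1.png

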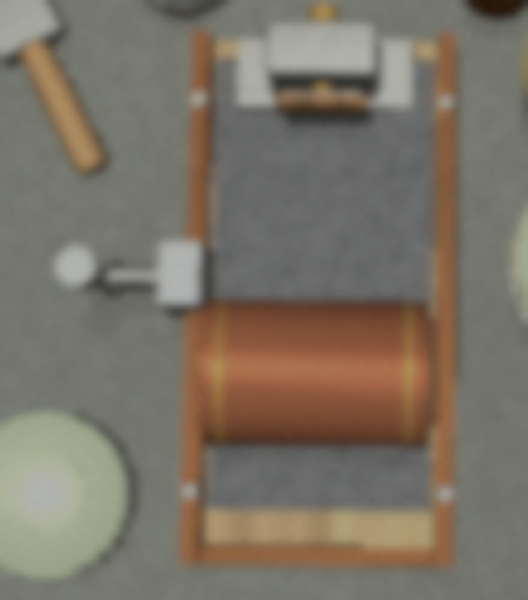

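The crop shows the drum at rows 302–445, the pad front edge at about row 110, the knob head at (75,266) and the guide at (180,272), all in crop pixels. Next I'll refine the positions.

```bash
cat >> m.py <<'E'
print('----')
q=P[dr&(P[...,0]<.6)]; q=q[q[:,2]<.1]
print("drum y",q[:,1].min(),q[:,1].max(),"x",q[:,0].min(),q[:,0].max())
A=np.c_[2*q[:,0],2*q[:,2],np.ones(len(q))]; s=np.linalg.lstsq(A,q[:,0]**2+q[:,2]**2,rcond=None)[0]
print("circle",s[:2],np.sqrt(s[2]+s[0]**2+s[1]**2), np.median(q[q[:,2]>.09][:,0]))
t=plane("top",[[170+75/4.8,135+266/4.8]],.091);print("knob",t)
print("pad front top",plane("top",[[237,135+110/4.8]],.064))
print("guide",plane("top",[[170+180/4.8,135+272/4.8]],.069))
pts=[[236.5,135+302/4.8],[236.5,135+445/4.8]];c,r,_=rays("top",pts);
s=r[:,0]/r[:,2]; 
# tangent rays in xz-plane: centre at z=.052, radius .04
xs=[]
for k,sg in((0,-1),(1,1)):
    x=c[0]+s[k]*(.052-c[2]); xs.append(x+sg*.04*np.hypot(1,s[k]))
print("drum x tangents",xs,np.mean(xs))
E
python3 m.py|sed -n '/----/,$p'
```

```text
----
drum y -0.002959340304509537 0.11852516043078332 x 0.47367299587740125 0.5461571989113444
circle [0.51069605 0.05454279] 0.03799064954665678 0.5107402295340455
knob [[0.56191062 0.18347004 0.091     ]]
pad front top [[0.6530891  0.05573841 0.064     ]]
guide [[0.56211049 0.13068272 0.069     ]]
drum x tangents [np.float64(0.508175384728642), np.float64(0.5103889691940493)] 0.5092821769613456
```

drive_tool --moves '[2.3,-2.2,0,-0.9,40,2.3,-2.2,0,-0.9,40]'

```text
time_s: 0.35
tool_pos: [0.1691, 0.544, 0.2216]
tool_rot: [-179.9, -0.0, 162.5]
force: [-0.4, 2.1, 0.5]
grip_width: 0.0745
grasp_force: 0.0
```

drive_tool --moves '[-1.5,-0.75,0,-0.4,40,-3.0,-1.5,0,-0.8,40,-4.5,-2.25,0,-1.2,40,-6,-3,0,-1.5,40,-7,-3.6,0,-1.73,40]'

```text
time_s: 0.98
tool_pos: [0.3937, 0.3235, 0.2224]
tool_rot: [180.0, 0.0, 179.9]
force: [1.1, 1.2, 0.7]
grip_width: 0.0407
grasp_force: 0.0
```

drive_tool --moves '[-0.5,-1.4,0.1,0,50,-0.9,-2.8,0.2,0,50,-1.15,-4.2,0.3,0,50,-1.15,-5.6,0.5,0,50,-1.15,-6.65,0.5,0,50]'

```text
time_s: 1.6
tool_pos: [0.437, 0.0564, 0.2017]
tool_rot: [-180.0, -0.1, 179.7]
force: [0.7, 0.5, -0.6]
grip_width: 0.0502
grasp_force: 0.0
```

drive_tool --moves '[0,0,0.8,0,50,0,0,1.6,0,50,0,0,2.4,0,50,0,0,3.0,0,50,0,0,3.0,0,50]'

```text
time_s: 2.22
tool_pos: [0.4358, 0.0586, 0.0808]
tool_rot: [-179.9, -0.2, 179.8]
force: [-0.2, -0.1, 0.4]
grip_width: 0.0499
grasp_force: 0.0
```

drive_tool --moves '[0,0,0.5,0,50,0,0,0.95,0,50,0,0,0.95,0,50,-0.1,0,0.95,0,50,-0.2,0,0.95,0,50]'

```text
time_s: 2.85
tool_pos: [0.4471, 0.0594, 0.0458]
tool_rot: [180.0, 0.1, 179.8]
force: [0.6, 0.5, -0.2]
grip_width: 0.0504
grasp_force: 0.0
```

drive_tool --moves '[-0.08,0,0,0,50,-0.16,0,0,0,50,-0.24,0,0,0,50,-0.32,0,0,0,50,-0.4,0,0,0,50]'

```text
time_s: 3.48
tool_pos: [0.4619, 0.059, 0.0445]
tool_rot: [-180.0, -0.0, 179.8]
force: [-0.0, -0.4, 0.3]
grip_width: 0.0499
grasp_force: 0.2
```

drive_tool --moves '[-0.07,0,0,0,50,-0.14,0,0,0,50,-0.21,0,0,0,50,-0.28,0,0,0,50,-0.35,0,0,0,50]'

```text
time_s: 4.1
tool_pos: [0.476, 0.059, 0.0446]
tool_rot: [180.0, 0.0, 179.8]
force: [-0.6, -0.2, 0.7]
grip_width: 0.0498
grasp_force: 0.1
```

drive_tool --moves '[-0.07,0,0,0,50,-0.14,0,0,0,50,-0.21,0,0,0,50,-0.28,0,0,0,50,-0.35,0,0,0,50]'

```text
time_s: 4.72
tool_pos: [0.49, 0.059, 0.0446]
tool_rot: [180.0, 0.0, 179.8]
force: [-0.5, -0.1, 0.7]
grip_width: 0.0499
grasp_force: 0.1
```

drive_tool --moves '[-0.07,0,0,0,50,-0.14,0,0,0,50,-0.21,0,0,0,50,-0.28,0,0,0,50,-0.35,0,0,0,50]'

```text
time_s: 5.35
tool_pos: [0.504, 0.0589, 0.0446]
tool_rot: [180.0, 0.0, 179.8]
force: [-0.6, -0.6, 0.4]
grip_width: 0.0496
grasp_force: 0.1
```

drive_tool --moves '[-0.07,0,0,0,50,-0.14,0,0,0,50,-0.21,0,0,0,50,-0.28,0,0,0,50,-0.35,0,0,0,50]'

```text
time_s: 5.98
tool_pos: [0.518, 0.0589, 0.0446]
tool_rot: [180.0, 0.0, 179.8]
force: [0.1, -0.4, -0.1]
grip_width: 0.0499
grasp_force: 0.1
```

drive_tool --moves '[-0.06,0,0,0,50,-0.12,0,0,0,50,-0.18,0,0,0,50,-0.24,0,0,0,50,-0.3,0,0,0,50]'

```text
time_s: 6.6
tool_pos: [0.53, 0.0589, 0.0446]
tool_rot: [180.0, 0.0, 179.8]
force: [-0.6, -0.3, 0.1]
grip_width: 0.0505
grasp_force: 0.1
```

drive_tool --moves '[-0.06,0,0,0,50,-0.11,0,0,0,50,-0.16,0,0,0,50,-0.21,0,0,0,50,-0.25,0,0,0,50]'

```text
time_s: 7.22
tool_pos: [0.54, 0.0589, 0.0446]
tool_rot: [180.0, 0.0, 179.8]
force: [-0.6, -0.1, -0.5]
grip_width: 0.0502
grasp_force: 0.2
```

```bash
python3 - <<'E'
from cell import env
import cv2
a=[]
for n in("top","side"):
    p,d=env.read_camera(n); p=p[130:260,165:285] if n=="top" else p[140:270,160:350]
    a.append(cv2.resize(p,None,fx=4 if n=="side" else 3,fy=4 if n=="side" else 3,interpolation=cv2.INTER_CUBIC))
cv2.imwrite("pics/s2.png",cv2.cvtColor(a[1],cv2.COLOR_RGB2BGR));cv2.imwrite("pics/t2.png",cv2.cvtColor(a[0],cv2.COLOR_RGB2BGR))
E
```

```text
(no output)
```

View pics/s2.png

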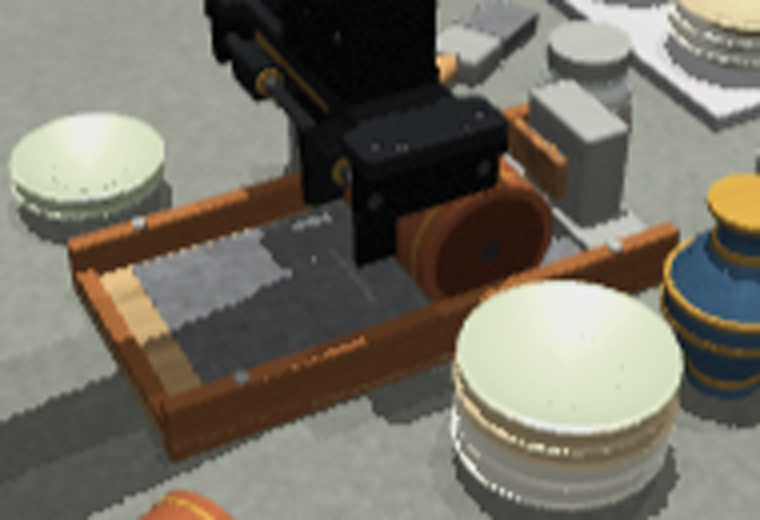

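The side crop shows the drum (480,240) directly ahead of the finger at about (385,230), and still short of the pad at (540,155). I'll keep creeping forward.

drive_tool --moves '[-0.05,0,0,0,50,-0.1,0,0,0,50,-0.15,0,0,0,50,-0.2,0,0,0,50,-0.25,0,0,0,50]'

```text
time_s: 7.95
tool_pos: [0.5499, 0.0588, 0.0446]
tool_rot: [180.0, 0.0, 179.8]
force: [-0.2, 0.3, 0.4]
grip_width: 0.0499
grasp_force: 0.1
```

drive_tool --moves '[-0.04,0,0,0,50,-0.08,0,0,0,50,-0.12,0,0,0,50,-0.16,0,0,0,50,-0.2,0,0,0,50]'

```text
time_s: 8.57
tool_pos: [0.5579, 0.0588, 0.0446]
tool_rot: [180.0, 0.0, 179.8]
force: [0.1, -0.0, 0.2]
grip_width: 0.0504
grasp_force: 0.1
```

drive_tool --moves '[-0.02,0,0,0,50,-0.04,0,0,0,50,-0.05,0,0,0,50]'

```text
time_s: 8.95
tool_pos: [0.5598, 0.0588, 0.0446]
tool_rot: [180.0, 0.0, 179.8]
force: [-0.1, -0.1, 0.0]
grip_width: 0.05
grasp_force: 0.1
```

drive_tool --moves '[-0.02,0,0,0,50,-0.04,0,0,0,50,-0.05,0,0,0,50]'

```text
time_s: 9.32
tool_pos: [0.5619, 0.0588, 0.0446]
tool_rot: [180.0, 0.0, 179.8]
force: [-0.6, -0.4, -0.6]
grip_width: 0.05
grasp_force: 0.1
```

Now in 0.4 mm steps.

drive_tool --moves '[-0.01,0,0,0,50,-0.02,0,0,0,50]'

```text
time_s: 9.57
tool_pos: [0.5626, 0.0588, 0.0446]
tool_rot: [180.0, 0.0, 179.8]
force: [0.1, -0.9, 0.0]
grip_width: 0.0501
grasp_force: 0.1
```

drive_tool --moves '[-0.01,0,0,0,50,-0.02,0,0,0,50]'

```text
time_s: 9.82
tool_pos: [0.5634, 0.0587, 0.0446]
tool_rot: [180.0, 0.0, 179.8]
force: [-0.7, 0.2, 0.2]
grip_width: 0.0502
grasp_force: 0.1
```

drive_tool --moves '[-0.01,0,0,0,50,-0.02,0,0,0,50]'

```text
time_s: 10.07
tool_pos: [0.5642, 0.0588, 0.0446]
tool_rot: [180.0, 0.0, 179.8]
force: [-0.1, 0.2, 0.1]
grip_width: 0.0499
grasp_force: 0.1
```

drive_tool --moves '[-0.01,0,0,0,50,-0.02,0,0,0,50]'

```text
time_s: 10.32
tool_pos: [0.565, 0.0588, 0.0446]
tool_rot: [180.0, 0.0, 179.8]
force: [-0.3, -0.4, 0.5]
grip_width: 0.0497
grasp_force: 0.1
```

drive_tool --moves '[-0.01,0,0,0,50,-0.02,0,0,0,50,-0.02,0,0,0,50]'

```text
time_s: 10.7
tool_pos: [0.5654, 0.0588, 0.0445]
tool_rot: [180.0, -0.0, 179.9]
force: [-2.1, 0.4, 1.2]
grip_width: 0.05
grasp_force: 0.8
```

drive_tool --moves '[-0.01,0,0,0,50,-0.01,0,0,0,50]'

```text
time_s: 10.95
tool_pos: [0.5655, 0.0588, 0.0445]
tool_rot: [180.0, -0.1, 179.9]
force: [-3.7, 0.9, 1.7]
grip_width: 0.0499
grasp_force: 1.9
```

drive_tool --moves '[-0.01,0,0,0,50,-0.015,0,0,0,50,-0.015,0,0,0,50]'

```text
time_s: 11.32
tool_pos: [0.5657, 0.0588, 0.0444]
tool_rot: [180.0, -0.1, 179.8]
force: [-6.1, 0.2, 3.0]
grip_width: 0.0499
grasp_force: 2.8
```

drive_tool --moves '[-0.005,0,0,0,50,-0.005,0,0,0,50,-0.005,0,0,0,50,-0.005,0,0,0,50,-0.005,0,0,0,50]'

```text
time_s: 11.95
tool_pos: [0.5657, 0.0588, 0.0444]
tool_rot: [180.0, -0.2, 179.8]
force: [-6.1, -1.0, 2.9]
grip_width: 0.0499
grasp_force: 3.0
```

drive_tool --moves '[0,0,0,0,50,0,0,0,0,50,0,0,0,0,50,0,0,0,0,50,0,0,0,0,50]'

```text
time_s: 12.58
tool_pos: [0.5657, 0.0588, 0.0444]
tool_rot: [180.0, -0.2, 179.8]
force: [-5.8, -0.2, 3.9]
grip_width: 0.0502
grasp_force: 3.0
```

drive_tool --moves '[-0.005,0,0,0,50,-0.005,0,0,0,50,-0.005,0,0,0,50,-0.005,0,0,0,50,-0.005,0,0,0,50]'

```text
time_s: 13.2
tool_pos: [0.5658, 0.0588, 0.0443]
tool_rot: [180.0, -0.2, 179.8]
force: [-6.0, -0.6, 4.3]
grip_width: 0.0501
grasp_force: 3.2
```

drive_tool --moves '[0,0,0,0,50,0,0,0,0,50,0,0,0,0,50,0,0,0,0,50,0,0,0,0,50]'

```text
time_s: 13.82
tool_pos: [0.5658, 0.0588, 0.0443]
tool_rot: [180.0, -0.2, 179.8]
force: [-6.3, 0.2, 4.6]
grip_width: 0.0501
grasp_force: 3.2
```

drive_tool --moves '[0.005,0,0,0,50,0.01,0,0,0,50,0.015,0,0,0,50,0.02,0,0,0,50,0.025,0,0,0,50]'

```text
time_s: 14.45
tool_pos: [0.5657, 0.0588, 0.0443]
tool_rot: [180.0, -0.0, 179.8]
force: [-5.1, 0.2, 1.8]
grip_width: 0.0497
grasp_force: 2.4
```

drive_tool --moves '[0.005,0,0,0,50,0.01,0,0,0,50,0.015,0,0,0,50,0.02,0,0,0,50,0.025,0,0,0,50]'

```text
time_s: 15.08
tool_pos: [0.5657, 0.0587, 0.0446]
tool_rot: [-180.0, 0.1, 179.8]
force: [-1.9, 0.6, -0.5]
grip_width: 0.0497
grasp_force: 0.8
```

drive_tool --moves '[0.005,0,0,0,50,0.01,0,0,0,50,0.015,0,0,0,50,0.02,0,0,0,50,0.03,0,0,0,50]'

```text
time_s: 15.7
tool_pos: [0.5644, 0.0588, 0.0448]
tool_rot: [180.0, 0.0, 179.8]
force: [0.3, 0.3, -0.4]
grip_width: 0.0503
grasp_force: 0.0
```

drive_tool --moves '[0.01,0,0,0,50,0.02,0,0,0,50,0.04,0,0,0,50,0.06,0,0,0,50,0.1,0,0,0,50]'

```text
time_s: 16.32
tool_pos: [0.56, 0.0588, 0.0446]
tool_rot: [180.0, 0.0, 179.8]
force: [0.8, -0.5, -0.2]
grip_width: 0.0498
grasp_force: 0.0
```

drive_tool --moves '[0.4,0,0,0,50,0.8,0,0,0,50,1.2,0,0,0,50,1.5,0,-0.6,0,50,1.5,0,-1.5,0,20]'

```text
time_s: 16.95
tool_pos: [0.4977, 0.0588, 0.1041]
tool_rot: [-180.0, -0.2, 179.9]
force: [0.5, 0.5, 0.6]
grip_width: 0.0459
grasp_force: 0.0
```

drive_tool --moves '[0,0,-1.0,0,0,0,0.8,-1.9,0,0,-0.5,2.0,-1.9,0,0,-1.0,3.2,-1.9,0,0,-1.55,4.5,-1.9,0,0]'

```text
time_s: 17.58
tool_pos: [0.5629, 0.2399, 0.181]
tool_rot: [180.0, 0.0, 179.8]
force: [0.7, -0.7, 1.3]
grip_width: 0.0021
grasp_force: 0.0
```

```bash
python3 - <<'E'
from h import *
print(env.get_obs()["tool_pos"])
a=[]
p,d=env.read_camera("top"); cv2.imwrite("pics/t3.png",cv2.cvtColor(cv2.resize(p[130:260,165:285],None,fx=4,fy=4,interpolation=cv2.INTER_CUBIC),cv2.COLOR_RGB2BGR))
E
```

```text
[0.56287638 0.23985542 0.1810109 ]
```

View pics/t3.png

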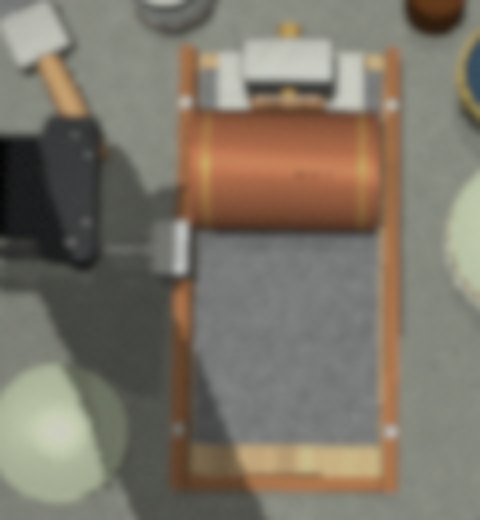

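The drum is resting against the pad: its lower edge is at row 230, clear of the guide at (172,247). The bolt path is open, so next I'll lower beside the knob.

drive_tool --moves '[0,0,0.9,0,0,0,0,1.8,0,0,0,0,2.6,0,0,0,0,2.9,0,0,0,0,2.9,0,0]'

```text
time_s: 18.25
tool_pos: [0.5621, 0.2385, 0.0643]
tool_rot: [-180.0, -0.0, 179.8]
force: [0.4, -0.9, -0.0]
grip_width: 0.0006
grasp_force: 0.0
```

drive_tool --moves '[0,-0.1,0,0,0,0,-0.2,0,0,0,0,-0.3,0,0,0,0,-0.4,0,0,0,0,-0.5,0,0,0]'

```text
time_s: 18.88
tool_pos: [0.5625, 0.2184, 0.0647]
tool_rot: [180.0, 0.0, 179.8]
force: [-0.0, 0.5, -0.8]
grip_width: 0.0005
grasp_force: 0.0
```

drive_tool --moves '[0,-0.1,0,0,0,0,-0.2,0,0,0,0,-0.3,0,0,0,0,-0.4,0,0,0,0,-0.5,0,0,0]'

```text
time_s: 19.5
tool_pos: [0.5623, 0.1995, 0.0646]
tool_rot: [179.9, 0.0, 179.9]
force: [0.7, 2.3, -1.1]
grip_width: 0.0005
grasp_force: 1.0
```

drive_tool --moves '[0,-0.1,0,0,0,0,-0.2,0,0,0,0,-0.3,0,0,0,0,-0.4,0,0,0,0,-0.5,0,0,0]'

```text
time_s: 20.12
tool_pos: [0.5623, 0.1785, 0.0646]
tool_rot: [180.0, 0.0, 179.8]
force: [-0.6, 4.1, -0.7]
grip_width: 0.0002
grasp_force: 1.0
```

drive_tool --moves '[0,-0.03,0,0,0,0,-0.06,0,0,0,0,-0.09,0,0,0,0,-0.12,0,0,0,0,-0.15,0,0,0]'

```text
time_s: 20.75
tool_pos: [0.5623, 0.1727, 0.0646]
tool_rot: [180.0, 0.0, 179.8]
force: [-0.1, 2.2, -0.5]
grip_width: 0.0006
grasp_force: 0.9
```

drive_tool --moves '[0,-0.03,0,0,0,0,-0.06,0,0,0,0,-0.09,0,0,0,0,-0.09,0,0,0]'

```text
time_s: 21.25
tool_pos: [0.5623, 0.1689, 0.0646]
tool_rot: [-180.0, 0.0, 179.8]
force: [-0.0, 1.8, -0.8]
grip_width: 0.0003
grasp_force: 0.7
```

drive_tool --moves '[0,-0.03,0,0,0,0,-0.06,0,0,0,0,-0.09,0,0,0,0,-0.09,0,0,0]'

```text
time_s: 21.75
tool_pos: [0.5623, 0.166, 0.0646]
tool_rot: [180.0, 0.0, 179.9]
force: [-0.2, 3.5, -1.7]
grip_width: 0.0006
grasp_force: 1.6
```

drive_tool --moves '[0,-0.02,0,0,0,0,-0.04,0,0,0,0,-0.04,0,0,0]'

```text
time_s: 22.12
tool_pos: [0.5623, 0.1659, 0.0647]
tool_rot: [179.9, 0.0, 179.9]
force: [-0.1, 6.2, -1.6]
grip_width: 0.0003
grasp_force: 2.9
```

drive_tool --moves '[0,-0.02,0,0,0,0,-0.04,0,0,0,0,-0.04,0,0,0]'

```text
time_s: 22.5
tool_pos: [0.5623, 0.1658, 0.0647]
tool_rot: [179.8, 0.1, 180.0]
force: [0.9, 8.6, -3.0]
grip_width: 0.0004
grasp_force: 4.0
```

drive_tool --moves '[0,0.05,0,0,0,0,0.3,0,0,0,0,0.8,0,0,0,0,1.5,0,0,0,0,2.0,-0.5,0,0]'

```text
time_s: 23.12
tool_pos: [0.5608, 0.244, 0.0831]
tool_rot: [-179.9, -0.2, 179.9]
force: [0.5, -0.1, -0.3]
grip_width: 0.0007
grasp_force: 0.0
```

drive_tool --moves '[0,0.5,-1.3,0,0,0,1,-2.6,0,0,0.3,2.2,-3.5,0,0,0.6,3.2,-3.5,0,0,0.6,3.2,-3.5,0,0]'

```text
time_s: 23.75
tool_pos: [0.5357, 0.3765, 0.2245]
tool_rot: [179.9, -0.1, -179.7]
force: [0.3, -0.3, -0.4]
grip_width: 0.0005
grasp_force: 0.0
```

```bash
python3 - <<'E'
from h import *
o=env.get_obs();print(o["tool_pos"],o["force"],o["time_s"])
p,d=env.read_camera("top"); cv2.imwrite("pics/t4.png",cv2.cvtColor(cv2.resize(p[130:260,165:285],None,fx=4,fy=4,interpolation=cv2.INTER_CUBIC),cv2.COLOR_RGB2BGR))
E
```

```text
[0.53570296 0.37648953 0.22446507] [ 0.29380648 -0.25830365 -0.37825489] 23.75
```

View pics/t4.png

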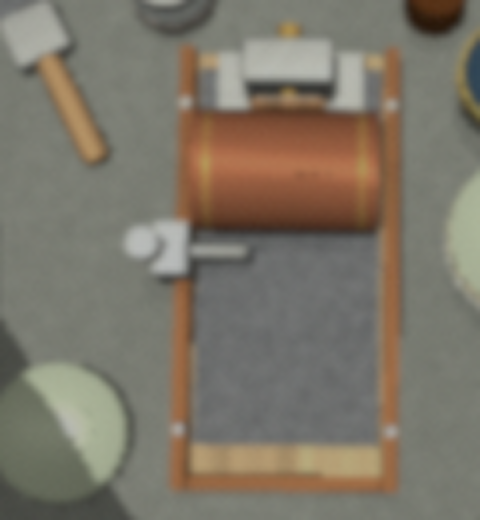

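The drum is against the pad and the bolt is in behind it, with its tip at (252,250) and knob at (141,243). I'll check the depth numerically and, if it's good, sign off.

```bash
python3 - <<'E'
from h import *
k=plane("top",[[165+141/4,130+243/4]],.091)[0]; t=plane("top",[[165+252/4,130+251/4]],.054)[0]
print(k,t, "expect y .147,.083")
if k[1]<.151 and t[1]<.087: print(env.sign_off())
E
```

```text
[0.5613855  0.14651575 0.091     ] [0.56169064 0.0785356  0.054     ] expect y .147,.083
the job is handed in; nothing more can be done
None
```

The drum was rolled gently to the cork pad, held there for about 2.5 s with a steady push of about 6 N at the tool (the bed takes part of that; pad force not measured directly), then the keeper bolt was pushed fully in behind it and the job handed in at about 24 s.

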